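# Hang the plier arm on the slotted stand and lock it

### The job

Hang the loose steel plier arm on the slotted stand: push both its claws into the top pair of slots until its plate lies flat against the uprights, let it drop so that the claws hook behind, then press it straight down until it clicks home under the sprung lock bar, and let go. Feel your way and stay gentle, since the stand must not be forced, and leave the pliers and the white dish where they are.

Things in the scene. Friction and masses are not known exactly. Their poses are not given: they have to be found in the camera images.
- plier_arm: Loose bright steel plier arm, 0.22 kg: a rectangular tube (x -140 to -3 mm, 12 wide, z 0 to 30; black stop at its end, 46 tall) welded to an upright plate 90 wide, 62 tall, 4 thick. Origin: middle of the lower edge of the plate's rear face, level with the tube's underside; x points rearward, where the claws point (into the stand when hung), z up. It stands upright on the bench.
- grip (a point): Where to grip the arm: middle of the tube's 12 mm thickness, 66 mm ahead of the plate, 15 mm above the tube's underside; close on the tube's two upright sides (along the arm's y). The centre of mass lies about 20 mm nearer to the plate.
- flange (a point): Where to press: top face of the folded upper edge of the arm's plate, 62 mm above the arm's origin and 12 mm ahead of it. The flange is level, 22 mm deep (x -22 to 0 from the arm's origin) and 60 mm wide (y). Pressing far out on the tube instead jams the claws.
- claws (a point): Midway between the rear ends of the arm's two claws, which stand at y = -26 and +26 mm, 6 mm wide, 24 mm tall (z 32 to 56 from the arm's origin; this point is at half height, z 44) and reach 12.5 mm behind the plate. Each is a neck (z 48 to 56) with a hook hanging down behind it; the gap between plate and hook is 5.5 mm.
- stand: Bench stand, fixed: dark foot plate (x -70 to 75, y -70 to 70 mm, 10 thick) with a cross rail (along y), on it a dark carriage block with two brass screws in front, which carries two slick white slotted uprights, 28 wide, 210 high, front wall 4.5 thick. Origin: on the bench, in the plane of the uprights' front face, at the middle of the foot; x points into the uprights (away from the robot), z up.
- slots (a point): Nominal middle of the top pair of slots, in the uprights' front face, 173.5 mm above the bench, with the carriage at the foot's middle. But it was clamped by hand up to 15 mm to either side (y), no pose shows it: find the slots by feel. They lie 26 mm left and right of the carriage's middle, 10 wide, 31 tall (claws enter within 3.5 mm of mid-height); two lower pairs, 42 and 84 mm down, have no lock.
- lock_bar (a joint): Sprung bar with red ends across behind the top slots. Value (m): 0 at rest, up to 0.003 while the claws are pushed down past it, under 0.001 after the click. From entry (arm origin at z 126 to 133 mm) the arm drops till its hooks rest on the bar (z 120); 6 to 20 N on the flange drive it past the bar to a hard stop, necks on slot edges (home, z 110). It droops up to 0.06 rad in its play.
- pliers_flat: Bystander: flat pliers with red handles, 163x56x11 mm, lying on the bench to the robot's right; origin under its middle. Leave alone.
- pliers_round: Bystander: round-nose pliers with blue handles, 166x56x11 mm, lying on the bench between robot and stand; origin under its middle. Leave alone.
- borax_dish: Bystander: white ceramic dish with a cone in the middle, 88 mm across, 60 mm tall, to the right of the stand; origin under its middle. Leave alone.

How it is judged:
By the outcome, as a careful person would: the job done as asked, in the order asked, and still so for the second after the job is handed in, with the robot touching nothing.
It also fails if it takes over 72 s, if anything falls off the work surface, if the arm or the gripper's body presses on something with over 40 N, if the wrist force passes 120 N, or if a joint passes its speed limit or range.

### The arm

A 6-joint arm with a two-finger parallel gripper is mounted at the origin on the work surface; the furniture and walls round the work are solid. World frame = base frame: x ahead of the robot, y to its left, z up, the work surface at z = 0. Lengths are in m, angles in rad, forces in N, time in s.
With the tool pointing down it reaches from about 0.275 to 0.75 m from the base axis. Payload 10.2 kg.
Tool frame: the origin (TCP) lies at the very end of the fingers, on their centre line; the grasp point (between the pads) lies 19 mm behind it; z points along the fingers, y is the line along which they close (so a half turn about z gives the same grasp; the last joint's range is limited). The gripper opens to 88 mm and grips with 3 to 60 N. Pads are 18 mm wide; open, the fingers measure 123 mm over their backs; the gripper's body (75 mm by 187 mm) begins 45 mm behind the grasp point.
Start: joints at [-1.342, 0.313, 1.498, -0, 1.331, -0.223], TCP at [0.229, -0.472, 0.239] pointing down, gripper open.
Joint ranges: [-2.94, 2.94], [-0.97, 2.17], [0.19, 2.56], [-1.23, 4.37], [0.02, 3.11], [-2.88, 2.88]. Speed limits (rad/s): [2.39, 2.39, 3.01, 3.14, 3.14, 3.14].

### API

Orientations are given as a 3x3 rotation matrix whose columns are the frame's x, y, z axes.
In Python, from bench import robot gives the robot as it stands.
- The arm moves only by the tool drive_tool, never from a script. Its argument "motion" is a list of rows, each a list of 6 numbers: the shift along the tool's x, y, z in units of 40 mm (1.0 is 40 mm), then the turn, a rotation vector about the tool's x, y, z in units of 10 degrees (1.0 is 10 degrees). In form: [[x, y, z, ax, ay, az], ...]. A call has 1 to 12 rows; each row is the pose to reach, as a shift and turn from the pose commanded when the call began, along the tool's axes at that moment; what a row does not reach only later rows make up. A row lasts 1/8 s, in which the tool goes at most 62.5 mm and 10.7 degrees, less where a joint would pass 70% of its speed; a pose out of reach is approached as far as the arm can. A call with a gripper value outside its range is refused whole. "claw" is the finger opening in mm, from 0 to 88.1, set as the call begins (left out, the last holds). The fingers move at their own pace and stop on an object; "squeeze" is the grip in N (left out, the last holds). Time passes only in rows, so rows that repeat a pose let the fingers close. It gives the time, the measured TCP pose, the force, the opening and the grip force at its end, in the units of the state.
- robot.get_obs(): the state, without advancing time (a new reading comes with each control period).
- robot.capture(name): name is "scene" or "top"; returns (picture, depth): 420x560x3 uint8, blue, green, red; 420x560 float32, m along the optical axis (not along the pixel's ray), 0 where there is no reading.
- robot.calibration(name): a dict with "K" (3x3 intrinsics, pixels), "world_from_camera" (4x4, takes a point from camera to world coordinates). Camera axes: x right, y down, z forward; pixel columns grow to the right and rows downward; lengths in m; the calibration is good to about 2 mm. A picture is of the moment at which its call begins. calibration takes no time and is no camera call.
- robot.finish_job(): hands the job in; it is judged then, once.
The state is a dict: "t": time; "joints": joint angles; "joint_velocities": joint speeds; "tau": joint torques, N m; "tool_pos": TCP position; "eef_rot": TCP orientation; "wrist_force": force on the tool from outside, world axes, zero at the start; "wrist_torque": the same for the moment, N m; "width": finger opening in m; "grasp_force": force on a finger pad.
Only numpy, scipy, OpenCV 4.12 (cv2) and the standard library are available. Lean on these libraries where they do the work, as an engineer would, in place of code of your own. Each camera call takes 0.05 s, during which the arm holds its last target. There are 200 camera calls.

## Working session

There is one attempt and no reset: what is moved stays moved. The work goes in short steps, Python scripts to look and compute and a tool call to move; the robot and the scene stay as the last step left them, time stands still between calls to the robot, and variables do not carry over. Pictures are saved under pics/ and viewed, at most 10 in all, crops included, and the job is handed in when it is done.

Besides the shell and the picture viewer there is one more tool, called by a JSON object that holds its "api" and its "payload". drive_tool: Moves the arm, as the interface text tells. Its arguments: {"type":"object","properties":{"motion":{"type":"array"},"claw":{"type":"number"},"squeeze":{"type":"number"}},"required":["motion"]}

```bash
ls; mkdir -p pics
python3 - <<'E'
from bench import robot
import cv2,numpy as np
for n in("scene","top"):
    p,d=robot.capture(n); cv2.imwrite(f"pics/{n}0.png",p); np.save(f"pics/{n}0.npy",d)
    c=robot.calibration(n); print(n,np.round(c["K"],1).tolist(),np.round(c["world_from_camera"],3).tolist())
o=robot.get_obs(); print(o)
E
```

```text
pics
scene [[401.5, 0.0, 278.7], [0.0, 401.5, 209.8], [0.0, 0.0, 1.0]] [[0.902, -0.261, 0.344, 0.241], [-0.431, -0.499, 0.752, -0.869], [-0.025, -0.827, -0.562, 0.628], [0.0, 0.0, 0.0, 1.0]]
top [[400.4, 0.0, 282.5], [0.0, 400.4, 210.2], [0.0, 0.0, 1.0]] [[0.014, -0.998, 0.06, 0.507], [-0.999, -0.016, -0.029, -0.181], [0.03, -0.06, -0.998, 1.027], [0.0, 0.0, 0.0, 1.0]]
{'t': 0.1, 'joints': array([-1.34238551e+00,  3.13370592e-01,  1.49827515e+00, -1.07757879e-05,
        1.33099509e+00, -2.23417339e-01]), 'joint_velocities': array([ 0.00127531, -0.00135417, -0.00271406, -0.00080122,  0.00028972,
        0.00120238]), 'tau': array([ 2.10419210e-03, -4.02815008e+01, -2.52643543e+01,  6.95615192e-02,
        3.42805416e-02, -6.27074678e-05]), 'tool_pos': array([ 0.22915517, -0.47213739,  0.23826266]), 'eef_rot': array([[ 8.99649321e-01,  4.36613145e-01, -2.47533160e-04],
       [ 4.36613159e-01, -8.99648771e-01,  1.01857861e-03],
       [ 2.22031906e-04, -1.02443979e-03, -9.99999451e-01]]), 'wrist_force': array([ 0.16618489, -0.35097686, -0.80841596]), 'wrist_torque': array([0.01797374, 0.01705393, 0.02470233]), 'grasp_force': 0.0, 'width': 0.08804794231590664}
```

View pics/scene0.png

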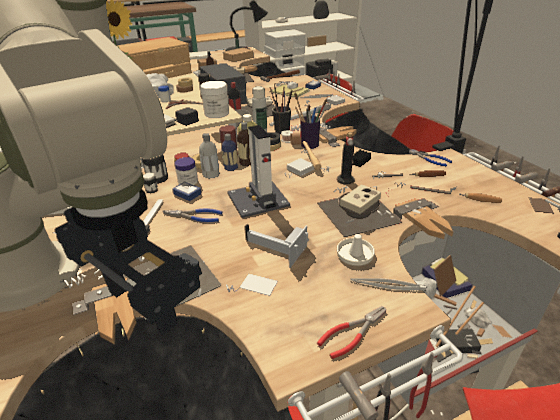

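View pics/top0.png

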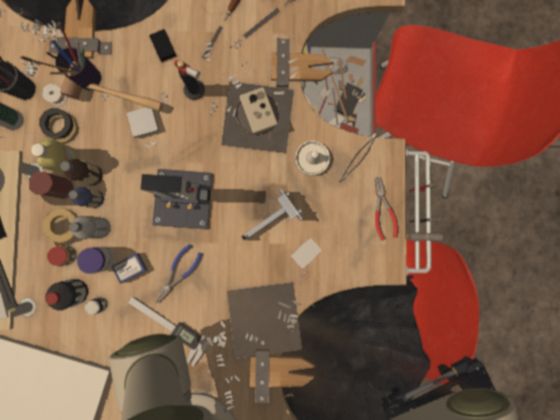

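Scene: stand at about (262,170) and plier arm at (280,240), plate to the right. Top: foot at (183,200), arm tube from (247,237) to plate (290,207). Next I'll use the depth cloud.

```bash
cat > h.py <<'E'
import cv2,numpy as np
from bench import robot
def cloud(n,d):
    c=robot.calibration(n);K=c["K"];T=np.array(c["world_from_camera"])
    v,u=np.mgrid[:d.shape[0],:d.shape[1]]
    P=np.stack([(u-K[0][2])/K[0][0]*d,(v-K[1][2])/K[1][1]*d,d],-1)
    W=P@T[:3,:3].T+T[:3,3]; W[d<=0]=np.nan
    return W
E
python3 - <<'E'
from h import *
for n in("scene","top"):
    p=cv2.imread(f"pics/{n}0.png");W=cloud(n,np.load(f"pics/{n}0.npy"))
    b=(slice(150,290),slice(225,320)) if n=="top" else (slice(215,275),slice(235,320))
    w=W[b]; print(n,"table z",np.nanmedian(w[...,2]))
    if n=="top":
        for (r,c) in [(203,205),(187,180),(237,247),(207,290),(222,268)]: print(r,c,np.round(W[r,c],3))
    m=np.zeros(p.shape[:2],bool); m[b]=(w[...,2]>.012)
    k,l,st,_=cv2.connectedComponentsWithStats(m.astype(np.uint8)); i=1+np.argmax(st[1:,4]); m=l==i
    X=W[m]; print(n,st[i],np.round(np.nanpercentile(X,[1,50,99],axis=0),3))
    hi=X[X[:,2]>.052]; mid=X[(X[:,2]>.022)&(X[:,2]<.036)]
    for nm,q in(("plate",hi),("tube",mid)):
        r,s,a=cv2.minAreaRect(q[:,:2].astype(np.float32)*1000); print(nm,len(q),np.round(r),np.round(s),round(a,1),np.round(np.median(q[:,2]),4))
        print(np.round(cv2.boxPoints((r,s,a))).tolist())
t=cv2.imread("pics/top0.png")[155:260,140:320]; s=cv2.imread("pics/scene0.png")[115:275,215:325]
a=cv2.resize(t,None,fx=4,fy=4,interpolation=cv2.INTER_CUBIC);cv2.imwrite("pics/t1.png",a)
cv2.imwrite("pics/s1.png",cv2.resize(s,None,fx=3.7,fy=3.7,interpolation=cv2.INTER_CUBIC))
E
```

```text
scene table z 0.0011763208548312698
scene [244 224  65  40 910] [[ 0.493 -0.254  0.013]
 [ 0.555 -0.208  0.032]
 [ 0.611 -0.114  0.064]]
plate 261 [ 577. -224.] [90. 31.] 36.0 0.062
[[531.0, -238.0], [550.0, -263.0], [622.0, -210.0], [604.0, -185.0]]
tube 330 [ 554. -174.] [ 76. 155.] 20.6 0.0298
[[491.0, -115.0], [546.0, -260.0], [617.0, -233.0], [563.0, -88.0]]
top table z 0.0009317130146430097
203 205 [ 0.583 -0.014  0.013]
187 180 [0.6   0.005 0.211]
237 247 [ 0.499 -0.123  0.031]
207 290 [ 0.573 -0.227  0.063]
222 268 [ 0.537 -0.174  0.031]
top [242 189  60  51 537] [[ 0.497 -0.252  0.021]
 [ 0.559 -0.206  0.053]
 [ 0.613 -0.114  0.066]]
plate 269 [ 578. -225.] [89. 31.] 36.6 0.0624
[[534.0, -239.0], [552.0, -264.0], [623.0, -211.0], [605.0, -186.0]]
tube 238 [ 558. -171.] [ 80. 142.] 20.9 0.0304
[[495.0, -119.0], [546.0, -252.0], [621.0, -223.0], [570.0, -90.0]]
```

View pics/t1.png

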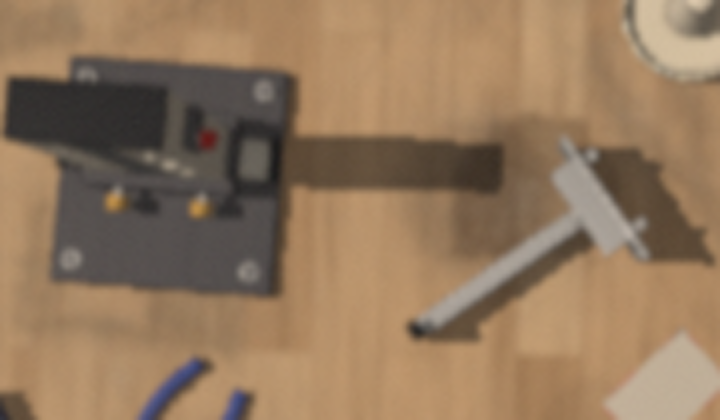

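View pics/s1.png

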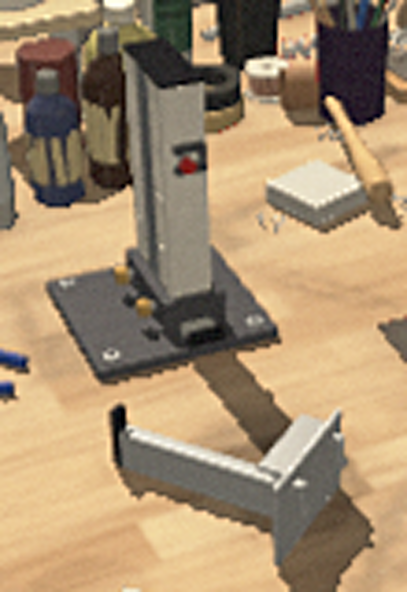

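Top crop: foot corners near crop px (72,57),(297,73),(277,297),(52,282), brass screws at (117,200) and (200,207). The arm has its claws at upper right, (590,155) and (642,224).

```bash
cat >> h.py <<'E'
def ray(n,uv,z):
    c=robot.calibration(n);K=np.array(c["K"]);T=np.array(c["world_from_camera"])
    d=T[:3,:3]@np.linalg.solve(K,[uv[0],uv[1],1.]);return T[:3,3]+d*(z-T[2,3])/d[2]
E
python3 - <<'E'
from h import *
C={}
for n in("scene","top"):
    p=cv2.imread(f"pics/{n}0.png");W=cloud(n,np.load(f"pics/{n}0.npy"))
    X=W.reshape(-1,3); col=p.reshape(-1,3).astype(int)
    near=(abs(X[:,0]-.61)<.14)&(abs(X[:,1]-.02)<.12)
    def rect(m,nm):
        q=X[m]
        if len(q)<5: print(nm,len(q));return
        r,s,a=cv2.minAreaRect(q[:,:2].astype(np.float32)*1000);print(n,nm,len(q),np.round(r,1),np.round(s,1),round(a,1),"z",np.round(np.percentile(q[:,2],[5,50,95]),4))
    rect(near&(abs(X[:,2]-.0105)<.004)&(col.max(1)<110),"foot")
    for z0,z1 in((.2,.22),(.06,.11),(.11,.15),(.15,.195)): rect(near&(X[:,2]>z0)&(X[:,2]<z1),f"z{z0}-{z1}")
    am=(X[:,0]>.48)&(X[:,0]<.64)&(X[:,1]>-.275)&(X[:,1]<-.1)
    rect(am&(X[:,2]>.059)&(X[:,2]<.07),"flange+plate top"); 
    hsv=cv2.cvtColor(p,cv2.COLOR_BGR2HSV).reshape(-1,3)
    m=near&(hsv[:,1]>120)&(hsv[:,0]>8)&(hsv[:,0]<28)&(hsv[:,2]>130)&(X[:,0]<.6)&(X[:,2]>.012)
    rect(m,"brass")
    if m.any():
        l=cv2.connectedComponentsWithStats(m.reshape(p.shape[:2]).astype(np.uint8))
        for s,c in zip(l[2][1:],l[3][1:]): 
            if s[4]>2: print(s[4],c, np.round(np.nanmedian(X.reshape(W.shape)[l[1]==np.where((l[3]==c).all(1))[0][0]],0),4))
for a,b in[(72,57),(297,73),(277,297),(52,282)]: print("foot corner",np.round(ray("top",(140+(a-1.5)/4,155+(b-1.5)/4),.01),4))
for a,b in[(264,91),(249,271),(70,259),(88,77)]: print("hole",np.round(ray("top",(140+(a-1.5)/4,155+(b-1.5)/4),.01),4))
E
```

```text
scene foot 734 [569.4  42. ] [135.3 191.4] 84.3 z [0.0081 0.0108 0.0129]
scene z0.2-0.22 228 [606.4  44.3] [84.8 32.8] 87.4 z [0.2015 0.2103 0.2118]
scene z0.06-0.11 316 [593.3  42. ] [32.6 88.4] 18.8 z [0.0628 0.0846 0.1074]
scene z0.11-0.15 255 [594.3  37.7] [29.8 94.3] 18.0 z [0.112  0.1292 0.1484]
scene z0.15-0.195 344 [594.4  37.3] [33.1 96.3] 19.3 z [0.1521 0.1709 0.1932]
scene flange+plate top 188 [ 574.3 -220.9] [87.6 29.4] 43.1 z [0.0605 0.0626 0.0641]
scene brass 13 [572.9  53.9] [71.5 11.7] 80.1 z [0.0274 0.0326 0.0346]
7 [247.28571429 187.42857143] [0.5738 0.0743 0.0326]
6 [253.  196.5] [0.5695 0.0191 0.0328]
top foot 1737 [629.5  29.8] [168.8 292.1] 70.3 z [0.0076 0.0105 0.0134]
top z0.2-0.22 673 [607.8  43.7] [82.1 34. ] 87.0 z [0.2079 0.2105 0.2129]
top z0.06-0.11 96 [593.7  38.6] [29.4 84.2] 18.8 z [0.065  0.0833 0.1081]
top z0.11-0.15 67 [593.8  34.8] [20.7 95.5] 12.0 z [0.1146 0.1317 0.149 ]
top z0.15-0.195 189 [595.  35.] [29.3 94.2] 18.3 z [0.1521 0.1648 0.1913]
top flange+plate top 239 [ 577.2 -220.8] [86.4 24.4] 33.1 z [0.0603 0.0626 0.0655]
top brass 19 [572.4  46.3] [58.4  7.3] 86.2 z [0.0298 0.033  0.0359]
9 [167.88888889 205.33333333] [0.5753 0.0725 0.0341]
10 [189.2 206.9] [0.5715 0.021  0.0316]
foot corner [0.6686 0.1079 0.01  ]
foot corner [ 0.661  -0.0345  0.01  ]
foot corner [ 0.5184 -0.0254  0.01  ]
foot corner [0.5257 0.1156 0.01  ]
hole [ 0.6491 -0.0139  0.01  ]
hole [ 0.5345 -0.0074  0.01  ]
hole [0.5404 0.1049 0.01  ]
hole [0.656  0.0974 0.01  ]
```

Run:
```python
from h import *
for n in("scene","top"):
    X=cloud(n,np.load(f"pics/{n}0.npy")).reshape(-1,3)
    m=(X[:,0]>.48)&(X[:,0]<.565)&(X[:,1]>-.2)&(X[:,1]<-.1)&(abs(X[:,2]-.030)<(.0025 if n=="top" else .004))
    q=X[m]; vx,vy,x0,y0=cv2.fitLine((q[:,:2]*1000).astype(np.float32),cv2.DIST_HUBER,0,.01,.01).ravel()
    a=np.array([vx,vy]); a*=np.sign(a[0]); print(n,len(q),"ang",np.degrees(np.arctan2(a[1],a[0])),"pt",x0,y0,"spread",np.std((q[:,:2]*1000-[x0,y0])@[-a[1],a[0]]))
    A=X[(X[:,0]>.48)&(X[:,0]<.64)&(X[:,1]>-.275)&(X[:,1]<-.1)&(X[:,2]>.0585)]
    s=(A[:,:2]*1000-[x0,y0])@a; l=(A[:,:2]*1000-[x0,y0])@[-a[1],a[0]]
    print("plate along",np.percentile(s,[1,5,50,95,99]),"lat",np.percentile(l,[1,99])); B=X[(X[:,0]>.48)&(X[:,1]<-.1)&(X[:,1]>-.275)&(X[:,0]<.64)&(X[:,2]>.015)]; s=(B[:,:2]*1000-[x0,y0])@a; print("stop end",np.percentile(s,[.2,1,99.8]))
    o=np.array([x0,y0])+a*(np.percentile(s,.2)+140); print("origin from stop",o)
```

```text
scene 182 ang -52.81007 pt 525.37366 -155.40385 spread 4.009798130326967
plate along [70.66710657 71.67200489 83.21097038 92.09191618 93.24724041] lat [-42.77879948  38.2906325 ]
stop end [-54.03667618 -51.69039205 103.57694583]
origin from stop [ 577.33496605 -223.88535204]
top 172 ang -53.73313 pt 529.804 -157.60297 spread 3.5258919326926867
plate along [68.0019056  69.0750244  79.7311793  88.84390746 89.68174432] lat [-40.76361036  40.91629165]
stop end [-55.72109159 -53.34854669 101.87805695]
origin from stop [ 579.65895259 -225.55456728]
```

{"api": "drive_tool", "payload": {"motion": [[10.28, -3.235, 1, 0, 0, 7.92], [10.28, -3.235, 1, 0, 0, 7.92], [10.28, -3.235, 1, 0, 0, 7.92], [10.28, -3.235, 1, 0, 0, 7.92], [10.28, -3.235, 1, 0, 0, 7.92], [10.28, -3.235, 1, 0, 0, 7.92], [10.28, -3.235, 1, 0, 0, 7.92], [10.28, -3.235, 1, 0, 0, 7.92], [10.28, -3.235, 1, 0, 0, 7.92], [10.28, -3.235, 2.475, 0, 0, 7.92], [10.28, -3.235, 2.475, 0, 0, 7.92], [10.28, -3.235, 2.475, 0, 0, 7.92]], "claw": 60, "squeeze": 30}}

```text
t: 1.6
tool_pos: [0.543, -0.1773, 0.1416]
eef_rot: [[0.597, -0.802, 0.002], [-0.802, -0.597, -0.001], [0.002, -0.001, -1.0]]
wrist_force: [0.6, 0.8, 0.7]
width: 0.0599
grasp_force: 0.0
```

{"api": "drive_tool", "payload": {"motion": [[0, 0, 1.2, 0, 0, 0], [0, 0, 2.2, 0, 0, 0], [0, 0, 3.0, 0, 0, 0], [0, 0, 3.3, 0, 0, 0], [0, 0, 3.4, 0, 0, 0], [0, 0, 3.4, 0, 0, 0], [0, 0, 3.4, 0, 0, 0]]}}

```text
t: 2.48
tool_pos: [0.5432, -0.1767, 0.0049]
eef_rot: [[0.598, -0.802, 0.002], [-0.802, -0.598, -0.001], [0.002, -0.001, -1.0]]
wrist_force: [0.4, -0.5, 0.1]
width: 0.0598
grasp_force: 0.0
```

Run:
```python
from h import *
p,d=robot.capture("scene"); cv2.imwrite("pics/s2.png",cv2.resize(p[170:300,190:350],None,fx=4,fy=4,interpolation=cv2.INTER_CUBIC)); o=robot.get_obs(); print(o["tool_pos"],o["wrist_force"])
```

```text
[ 0.54308246 -0.17663081  0.00466391] [-0.19419392 -0.08024768  0.35469927]
```

View pics/s2.png

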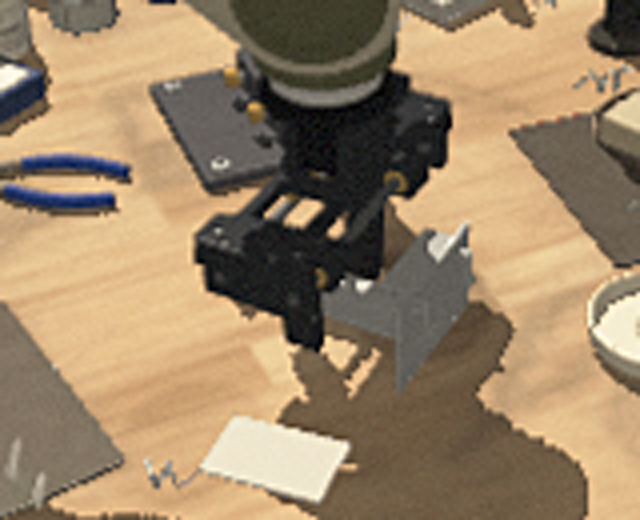

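Fingers straddle the tube (near finger at (305,320), tube between at (355,290)); the plate is clear. Closing, then a small lift.

{"api": "drive_tool", "payload": {"motion": [[0, 0, 0, 0, 0, 0], [0, 0, 0, 0, 0, 0], [0, 0, 0, 0, 0, 0], [0, 0, 0, 0, 0, 0], [0, 0, 0, 0, 0, 0], [0, 0, 0, 0, 0, 0], [0, 0, -0.5, 0, 0, 0], [0, 0, -1, 0, 0, 0], [0, 0, -2, 0, 0, 0], [0, 0, -3, 0, 0, 0], [0, 0, -3, 0, 0, 0], [0, 0, -3, 0, 0, 0]], "claw": 0, "squeeze": 40}}

```text
t: 4.03
tool_pos: [0.5419, -0.176, 0.1221]
eef_rot: [[0.597, -0.802, -0.002], [-0.802, -0.597, 0.001], [-0.002, 0.001, -1.0]]
wrist_force: [-0.0, 0.5, -2.2]
width: 0.0115
grasp_force: 40.0
```

```bash
cat > arm.py <<'E'
from h import *
# arm measured in tool frame: along tool x (=arm x), lateral = arm y, height
def meas():
  o=robot.get_obs();R=np.array(o["eef_rot"]);t=np.array(o["tool_pos"]);print("tcp",np.round(t,4),"F",np.round(o["wrist_force"],1),"w",round(o["width"],4))
  for n in("scene","top"):
    p,d=robot.capture(n);X=cloud(n,d).reshape(-1,3);L=(X-t)@R*1000; L[:,1:]*=-1
    m=(L[:,0]>25)&(L[:,0]<90)&(abs(L[:,1])<55)&(L[:,2]>-20)&(L[:,2]<75);Q=L[m]
    print(n,len(Q),"x",np.round(np.percentile(Q[:,0],[1,50,95,99.]),1),"z",np.round(np.percentile(Q[:,2],[1,50,99]),1),"y",np.round(np.percentile(Q[:,1],[1,99]),1))
    T=Q[Q[:,2]>np.percentile(Q[:,2],97)-4]
    r=cv2.minAreaRect(T[:,:2].astype(np.float32));print(" top:",len(T),np.round(np.percentile(T,[2,50,98],axis=0),1).tolist(),"rect",np.round(r[0],1),np.round(r[1],1),round(r[2],1))
    # rear face plane fit (facing +x)
    F=Q[(Q[:,0]>55)&(Q[:,2]<45)&(Q[:,0]<73)]
    if len(F)>80:
      g=np.linalg.lstsq(np.c_[F[:,1:],np.ones(len(F))],F[:,0],rcond=None)[0]; e=F[:,0]-np.c_[F[:,1:],np.ones(len(F))]@g; k=abs(e)<3; F=F[k]
      g=np.linalg.lstsq(np.c_[F[:,1:],np.ones(len(F))],F[:,0],rcond=None)[0];print(" rear plane dx/dy,dx/dz,x0",np.round(g,3),len(F))
if __name__=="__main__": meas()
E
python3 arm.py
```

```text
tcp [ 0.5419 -0.176   0.1221] F [-0.   0.5 -2.2] w 0.0115
scene 755 x [26.  64.4 73.4 75.6] z [-1.9 38.7 73.9] y [-46.1  39.7]
 top: 32 [[26.3, -39.6, 69.0], [30.6, -15.0, 72.3], [32.2, 34.0, 74.8]] rect [29.8 -2.1] [75.9  5.5] 88.7
 rear plane dx/dy,dx/dz,x0 [5.0000e-03 7.0000e-03 6.4663e+01] 288
top 74 x [57.7 64.3 75.5 78.6] z [ 6.5 57.4 61.8] y [ 5.6 42.6]
 top: 38 [[57.7, 5.6, 57.5], [64.1, 25.6, 58.7], [66.7, 42.6, 61.8]] rect [61.9 23.1] [ 9.7 39.6] 0.5
```

{"api": "drive_tool", "payload": {"motion": [[-1, -0.4, -0.3, 0, 0, -1], [-2, -0.8, -0.3, 0, 0, -2], [-3, -1.2, -0.3, 0, 0, -3], [-4, -1.7, -0.3, 0, 0, -4], [-4.8, -2.1, -0.3, 0, 0, -4.7], [-5.33, -2.32, -0.3, 0, 0, -5.03], [-5.33, -2.32, -0.3, 0, 0, -5.03], [-5.33, -2.32, -0.3, 0, 0, -5.03], [-5.33, -2.32, -0.3, 0, 0, -5.03]]}}

```text
t: 5.25
tool_pos: [0.4898, 0.0492, 0.1354]
eef_rot: [[0.999, -0.054, -0.0], [-0.054, -0.999, -0.0], [-0.0, 0.0, -1.0]]
wrist_force: [-0.5, 0.1, -2.5]
width: 0.0114
grasp_force: 40.0
```

```bash
python3 arm.py
python3 - <<'E'
from h import *
a=robot.capture("scene")[0][90:230,200:340];b=robot.capture("top")[0][150:290,130:270]
cv2.imwrite("pics/s3.png",cv2.resize(np.hstack([a,b]),None,fx=2.85,fy=2.85,interpolation=cv2.INTER_CUBIC))
E
```

```text
tcp [0.4898 0.0492 0.1354] F [-0.5  0.1 -2.5] w 0.0114
scene 330 x [26.  61.1 71.8 75.1] z [-2.3 23.7 60.3] y [-46.   37.7]
 top: 52 [[50.5, -43.7, 56.6], [61.3, -15.4, 59.2], [65.0, 42.5, 61.2]] rect [57.1  0.6] [88.9 16.3] 89.5
 rear plane dx/dy,dx/dz,x0 [-4.5000e-02  3.6000e-02  5.9803e+01] 123
top 428 x [39.7 58.5 73.2 76.8] z [ 2.2 58.5 62.5] y [-45.4  40.5]
 top: 285 [[44.8, -38.4, 57.7], [55.9, -0.5, 59.3], [65.9, 35.6, 61.9]] rect [57.8  0.4] [86.8 36.9] 75.6
```

View pics/s3.png

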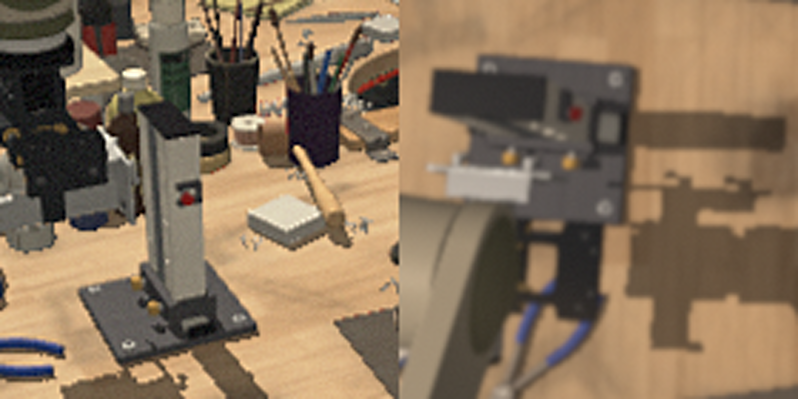

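The scene shows the plate in front of the uprights; in top, plate and claws (430–550,170) lie about level with the uprights. A slight sideways and downward correction, then I approach to just short of the slots.

{"api": "drive_tool", "payload": {"motion": [[0.2, -0.04, 0.04, 0, 0, 0], [0.4, -0.04, 0.04, 0, 0, 0], [0.5, -0.04, 0.04, 0, 0, 0], [0.5, -0.04, 0.04, 0, 0, 0], [0.5, -0.04, 0.04, 0, 0, 0]]}}

```text
t: 6.08
tool_pos: [0.5096, 0.0506, 0.1341]
eef_rot: [[0.999, -0.053, -0.0], [-0.053, -0.999, 0.0], [-0.0, -0.0, -1.0]]
wrist_force: [0.3, -0.0, -1.7]
width: 0.0117
grasp_force: 40.0
```

{"api": "drive_tool", "payload": {"motion": [[0.05, 0, 0, 0, 0, 0], [0.1, 0, 0, 0, 0, 0], [0.15, 0, 0, 0, 0, 0], [0.15, 0, 0, 0, 0, 0]]}}

```text
t: 6.58
tool_pos: [0.5158, 0.0502, 0.1341]
eef_rot: [[0.999, -0.053, -0.0], [-0.053, -0.999, 0.0], [-0.0, -0.0, -1.0]]
wrist_force: [0.3, -0.2, -2.0]
width: 0.0116
grasp_force: 40.0
```

{"api": "drive_tool", "payload": {"motion": [[0.05, 0, 0, 0, 0, 0], [0.1, 0, 0, 0, 0, 0], [0.1, 0, 0, 0, 0, 0]]}}

```text
t: 6.95
tool_pos: [0.5199, 0.05, 0.1341]
eef_rot: [[0.999, -0.053, 0.0], [-0.053, -0.999, 0.0], [0.0, -0.0, -1.0]]
wrist_force: [-0.7, 0.9, -2.8]
width: 0.0114
grasp_force: 40.0
```

{"api": "drive_tool", "payload": {"motion": [[0.05, 0, 0, 0, 0, 0], [0.05, 0, 0, 0, 0, 0]]}}

```text
t: 7.2
tool_pos: [0.5218, 0.0499, 0.1341]
eef_rot: [[0.999, -0.053, 0.0], [-0.053, -0.999, 0.0], [0.0, -0.0, -1.0]]
wrist_force: [-0.3, -0.4, -2.1]
width: 0.0116
grasp_force: 40.0
```

{"api": "drive_tool", "payload": {"motion": [[0.05, 0, 0, 0, 0, 0], [0.05, 0, 0, 0, 0, 0]]}}

```text
t: 7.45
tool_pos: [0.5238, 0.0498, 0.1341]
eef_rot: [[0.999, -0.053, 0.0], [-0.053, -0.999, 0.0], [0.0, -0.0, -1.0]]
wrist_force: [-0.5, -0.1, -2.1]
width: 0.012
grasp_force: 40.0
```

{"api": "drive_tool", "payload": {"motion": [[0.05, 0, 0, 0, 0, 0], [0.05, 0, 0, 0, 0, 0]]}}

```text
t: 7.7
tool_pos: [0.5255, 0.0498, 0.134]
eef_rot: [[0.999, -0.053, -0.001], [-0.053, -0.999, 0.0], [-0.001, -0.0, -1.0]]
wrist_force: [-1.9, -0.1, -1.1]
width: 0.0115
grasp_force: 40.0
```

{"api": "drive_tool", "payload": {"motion": [[0.04, 0, 0, 0, 0, 0], [0.04, 0, 0, 0, 0, 0]]}}

```text
t: 7.95
tool_pos: [0.5256, 0.0499, 0.1336]
eef_rot: [[0.999, -0.052, -0.005], [-0.052, -0.999, 0.001], [-0.005, -0.0, -1.0]]
wrist_force: [-11.0, 1.1, 0.4]
width: 0.0118
grasp_force: 40.0
```

{"api": "drive_tool", "payload": {"motion": [[0.04, 0, 0, 0, 0, 0], [0.04, 0, 0, 0, 0, 0]]}}

```text
t: 8.2
tool_pos: [0.5256, 0.05, 0.1332]
eef_rot: [[0.999, -0.052, -0.01], [-0.052, -0.999, 0.001], [-0.01, -0.0, -1.0]]
wrist_force: [-19.2, -0.3, 4.0]
width: 0.0119
grasp_force: 40.0
```

```bash
python3 arm.py
```

```text
tcp [0.5256 0.05   0.1332] F [-19.2  -0.3   4. ] w 0.0119
scene 628 x [27.  65.3 87.1 89.4] z [-18.8  25.1  73.5] y [-51.6  33.2]
 top: 47 [[64.4, -41.5, 67.8], [65.7, -35.9, 71.4], [89.2, 38.8, 74.7]] rect [66.2 -4.5] [24.2 83.5] 16.9
 rear plane dx/dy,dx/dz,x0 [-0.108 -0.089 62.222] 121
top 379 x [43.9 63.5 85.7 89. ] z [-2.1 58.7 74.7] y [-52.7  40.2]
 top: 24 [[29.3, -41.9, 65.9], [70.2, -31.0, 69.9], [87.2, 35.4, 74.9]] rect [ 72.  -12.5] [82.8 55.4] 63.6
```

{"api": "drive_tool", "payload": {"motion": [[-0.07, 0, 0, 0, 0, 0], [-0.07, 0, 0, 0, 0, 0], [-0.07, 0, 0.05, 0, 0, 0], [-0.07, 0, 0.05, 0, 0, 0]]}}

```text
t: 8.8
tool_pos: [0.5256, 0.0498, 0.1318]
eef_rot: [[0.999, -0.053, -0.002], [-0.053, -0.999, 0.0], [-0.002, -0.0, -1.0]]
wrist_force: [-5.4, -0.1, -2.5]
width: 0.0116
grasp_force: 40.0
```

{"api": "drive_tool", "payload": {"motion": [[0, 0, 0.05, 0, 0, 0], [0, 0, 0.05, 0, 0, 0]]}}

```text
t: 9.05
tool_pos: [0.5256, 0.0498, 0.1298]
eef_rot: [[0.999, -0.053, -0.002], [-0.053, -0.999, 0.0], [-0.002, -0.0, -1.0]]
wrist_force: [-6.0, 0.5, -3.0]
width: 0.0113
grasp_force: 40.0
```

{"api": "drive_tool", "payload": {"motion": [[0, 0, 0.05, 0, 0, 0], [0, 0, 0.05, 0, 0, 0]]}}

```text
t: 9.3
tool_pos: [0.5256, 0.0498, 0.1278]
eef_rot: [[0.999, -0.053, -0.002], [-0.053, -0.999, 0.0], [-0.002, -0.0, -1.0]]
wrist_force: [-6.3, 0.4, -2.3]
width: 0.0115
grasp_force: 40.0
```

{"api": "drive_tool", "payload": {"motion": [[-0.02, 0, 0.03, 0, 0, 0], [-0.02, 0, 0.04, 0, 0, 0]]}}

```text
t: 9.55
tool_pos: [0.5255, 0.0497, 0.1266]
eef_rot: [[0.999, -0.053, 0.001], [-0.053, -0.999, -0.0], [0.001, 0.0, -1.0]]
wrist_force: [-2.1, 1.0, -1.3]
width: 0.0115
grasp_force: 40.0
```

{"api": "drive_tool", "payload": {"motion": [[0, 0, 0.03, 0, 0, 0], [0, 0, 0.03, 0, 0, 0]]}}

```text
t: 9.8
tool_pos: [0.5254, 0.0497, 0.1253]
eef_rot: [[0.999, -0.053, 0.0], [-0.053, -0.999, -0.0], [0.0, 0.0, -1.0]]
wrist_force: [-2.5, 0.2, -2.1]
width: 0.0115
grasp_force: 40.0
```

{"api": "drive_tool", "payload": {"motion": [[0, 0, 0.03, 0, 0, 0], [0, 0, 0.03, 0, 0, 0]]}}

```text
t: 10.05
tool_pos: [0.5254, 0.0497, 0.1242]
eef_rot: [[0.999, -0.053, 0.0], [-0.053, -0.999, -0.0], [0.0, 0.0, -1.0]]
wrist_force: [-1.7, -0.3, -0.7]
width: 0.0116
grasp_force: 40.0
```

{"api": "drive_tool", "payload": {"motion": [[0, 0, 0.03, 0, 0, 0], [0, 0, 0.03, 0, 0, 0]]}}

```text
t: 10.3
tool_pos: [0.5254, 0.0497, 0.1231]
eef_rot: [[0.999, -0.053, 0.0], [-0.053, -0.999, -0.0], [0.0, 0.0, -1.0]]
wrist_force: [-4.0, 0.7, 1.1]
width: 0.0117
grasp_force: 40.0
```

{"api": "drive_tool", "payload": {"motion": [[-0.03, 0, 0, 0, 0, 0], [-0.06, 0, 0, 0, 0, 0], [-0.06, 0, 0, 0, 0, 0]]}}

```text
t: 10.68
tool_pos: [0.5246, 0.0498, 0.1236]
eef_rot: [[0.999, -0.053, 0.005], [-0.053, -0.999, -0.0], [0.005, -0.0, -1.0]]
wrist_force: [7.1, 1.3, -0.8]
width: 0.0114
grasp_force: 40.0
```

Hooked. The pull stops after 0.8 mm. Back to neutral, release, and rise.

{"api": "drive_tool", "payload": {"motion": [[0.035, 0, 0, 0, 0, 0], [0.035, 0, 0, 0, 0, 0], [0.035, 0, 0, 0, 0, 0], [0.035, 0, 0, 0, 0, 0], [0.035, 0, 0, 0, 0, 0], [0.035, 0, -0.5, 0, 0, 0], [0.035, 0, -1.5, 0, 0, 0], [0.035, 0, -2.5, 0, 0, 0], [0.035, 0, -3, 0, 0, 0], [0.035, 0, -3, 0, 0, 0]], "claw": 50}}

```text
t: 11.92
tool_pos: [0.5247, 0.0498, 0.244]
eef_rot: [[0.999, -0.053, 0.003], [-0.053, -0.999, -0.0], [0.003, 0.0, -1.0]]
wrist_force: [-1.5, 0.9, 0.2]
width: 0.0499
grasp_force: 0.0
```

Run:
```python
from h import *
o=robot.get_obs();print(o["tool_pos"],o["wrist_force"],o["width"])
O=np.array([.5909,.0410,0]);x=np.array([.9986,-.053,0]);y=np.array([.053,.9986,0])
for n in("scene","top"):
    p,d=robot.capture(n);W=cloud(n,d)-O;L=np.stack([W@x,W@y,W[...,2]],-1)*1000
    m=(L[...,0]>-35)&(L[...,0]<3)&(abs(L[...,1]-4)<50)&(L[...,2]>165)&(L[...,2]<192);q=L[m];print(n,len(q),np.round(np.percentile(q,[3,50,97],axis=0),1).tolist())
    m=(L[...,0]>-140)&(L[...,0]<-30)&(abs(L[...,1]-4)<9)&(L[...,2]>110)&(L[...,2]<165);q=L[m]
    if len(q):print(" tube",len(q),np.round(np.percentile(q,[3,50,97],axis=0),1).tolist())
    if n=="scene": cv2.imwrite("pics/s4.png",cv2.resize(p[90:230,170:330],None,fx=4,fy=4,interpolation=cv2.INTER_CUBIC))
```

```text
[0.52474676 0.04975714 0.24395665] [-1.47080054  0.86163217  0.22647915] 0.04987516783936915
scene 184 [[-23.6, -38.0, 166.3], [-5.8, -6.8, 182.1], [1.8, 40.8, 190.4]]
 tube 487 [[-136.8, -1.7, 119.7], [-86.3, 2.0, 136.6], [-33.6, 10.3, 149.5]]
top 356 [[-22.5, -35.5, 170.2], [-9.3, 0.7, 182.1], [0.8, 32.0, 185.7]]
 tube 120 [[-139.1, -1.2, 119.7], [-125.9, 1.3, 145.4], [-110.9, 10.0, 148.7]]
```

View pics/s4.png

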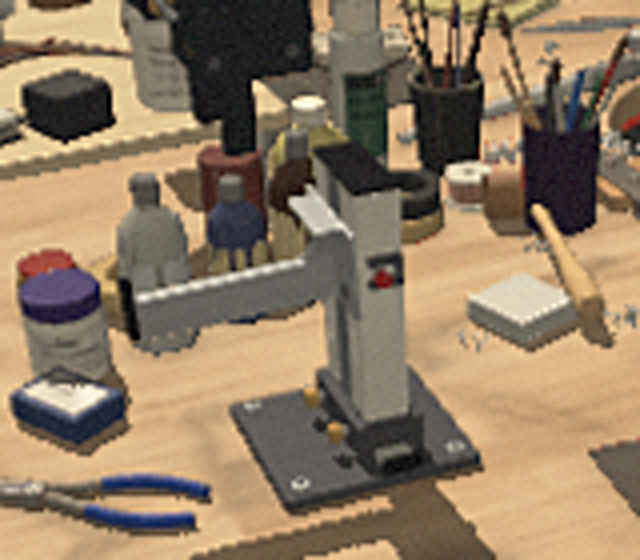

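Hanging on the bar with flange at z≈182 mm, as expected; tube at (220,285), plate against the upright. Now closing the fingers and moving over the flange.

{"api": "drive_tool", "payload": {"motion": [[0, 0, 0, 0, 0, 0], [0, 0, 0, 0, 0, 0], [0.4, 0, 0, 0, 0, 0], [0.8, 0, 0, 0, 0, 0], [1.2, 0, 0, 0, 0, 0], [1.33, 0, 0, 0, 0, 0], [1.33, 0, 0.5, 0, 0, 0], [1.33, 0, 1, 0, 0, 0], [1.33, 0, 1.3, 0, 0, 0], [1.33, 0, 1.4, 0, 0, 0], [1.33, 0, 1.4, 0, 0, 0]], "claw": 0, "squeeze": 10}}

```text
t: 13.4
tool_pos: [0.5776, 0.047, 0.1873]
eef_rot: [[0.999, -0.053, 0.0], [-0.053, -0.999, -0.0], [0.0, 0.0, -1.0]]
wrist_force: [0.6, -0.5, 0.3]
width: 0.0007
grasp_force: 0.0
```

{"api": "drive_tool", "payload": {"motion": [[0, 0, 0.05, 0, 0, 0], [0, 0, 0.05, 0, 0, 0]]}}

```text
t: 13.65
tool_pos: [0.5775, 0.047, 0.1852]
eef_rot: [[0.999, -0.053, 0.0], [-0.053, -0.999, -0.0], [0.0, 0.0, -1.0]]
wrist_force: [-0.7, -0.6, 0.6]
width: 0.0003
grasp_force: 0.0
```

{"api": "drive_tool", "payload": {"motion": [[0, 0, 0.05, 0, 0, 0], [0, 0, 0.05, 0, 0, 0]]}}

```text
t: 13.9
tool_pos: [0.5774, 0.047, 0.1828]
eef_rot: [[0.999, -0.053, -0.0], [-0.053, -0.999, 0.0], [-0.0, -0.0, -1.0]]
wrist_force: [0.4, -0.3, -0.1]
width: 0.0005
grasp_force: 0.0
```

{"api": "drive_tool", "payload": {"motion": [[0, 0, 0.04, 0, 0, 0], [0, 0, 0.04, 0, 0, 0]]}}

```text
t: 14.15
tool_pos: [0.5775, 0.047, 0.1816]
eef_rot: [[0.999, -0.053, 0.0], [-0.053, -0.999, -0.0], [0.0, 0.0, -1.0]]
wrist_force: [-1.4, 0.2, 3.3]
width: 0.0005
grasp_force: 1.7
```

{"api": "drive_tool", "payload": {"motion": [[0, 0, 0.03, 0, 0, 0], [0, 0, 0.05, 0, 0, 0], [0, 0, 0.05, 0, 0, 0]]}}

```text
t: 14.52
tool_pos: [0.5776, 0.047, 0.18]
eef_rot: [[0.999, -0.052, 0.001], [-0.052, -0.999, -0.0], [0.001, 0.0, -1.0]]
wrist_force: [-2.0, -0.1, 6.4]
width: 0.0009
grasp_force: 3.2
```

{"api": "drive_tool", "payload": {"motion": [[0, 0, 0.03, 0, 0, 0], [0, 0, 0.05, 0, 0, 0], [0, 0, 0.05, 0, 0, 0]]}}

```text
t: 14.9
tool_pos: [0.5776, 0.047, 0.1776]
eef_rot: [[0.999, -0.053, 0.001], [-0.053, -0.999, -0.0], [0.001, -0.0, -1.0]]
wrist_force: [0.1, -0.6, 4.8]
width: 0.0006
grasp_force: 2.0
```

{"api": "drive_tool", "payload": {"motion": [[0, 0, 0.03, 0, 0, 0], [0, 0, 0.05, 0, 0, 0], [0, 0, 0.05, 0, 0, 0]]}}

```text
t: 15.28
tool_pos: [0.5771, 0.047, 0.1747]
eef_rot: [[0.999, -0.053, -0.001], [-0.053, -0.999, 0.0], [-0.001, -0.0, -1.0]]
wrist_force: [-1.4, -0.8, -0.1]
width: 0.0003
grasp_force: 0.0
```

{"api": "drive_tool", "payload": {"motion": [[0, 0, 0.03, 0, 0, 0], [0, 0, 0.05, 0, 0, 0], [0, 0, 0.05, 0, 0, 0]]}}

```text
t: 15.65
tool_pos: [0.5774, 0.047, 0.1732]
eef_rot: [[0.999, -0.053, -0.0], [-0.053, -0.999, 0.0], [-0.0, -0.0, -1.0]]
wrist_force: [-1.5, -0.2, 0.2]
width: 0.0008
grasp_force: 0.0
```

{"api": "drive_tool", "payload": {"motion": [[0, 0, 0.03, 0, 0, 0], [0, 0, 0.04, 0, 0, 0], [0, 0, 0.04, 0, 0, 0]]}}

```text
t: 16.02
tool_pos: [0.5775, 0.047, 0.1721]
eef_rot: [[0.999, -0.053, 0.0], [-0.053, -0.999, -0.0], [0.0, 0.0, -1.0]]
wrist_force: [-1.7, -0.4, 3.2]
width: 0.0004
grasp_force: 2.1
```

{"api": "drive_tool", "payload": {"motion": [[0, 0, 0.04, 0, 0, 0], [0, 0, 0.06, 0, 0, 0], [0, 0, 0.06, 0, 0, 0]]}}

```text
t: 16.4
tool_pos: [0.5777, 0.047, 0.1718]
eef_rot: [[0.999, -0.052, 0.002], [-0.052, -0.999, -0.001], [0.002, 0.0, -1.0]]
wrist_force: [-9.2, 0.7, 19.1]
width: 0.0004
grasp_force: 9.5
```

Hard stop at 171.8 mm, so the origin is at 110 and the arm is home. Lifting off and retreating.

{"api": "drive_tool", "payload": {"motion": [[0, 0, -0.3, 0, 0, 0], [0, 0, -1, 0, 0, 0], [0, 0, -2, 0, 0, 0], [0, 0, -3, 0, 0, 0], [-1, 0, -4, 0, 0, 0], [-2, 0, -4, 0, 0, 0], [-3, 0, -4, 0, 0, 0], [-3, 0, -4, 0, 0, 0], [-3, 0, -4, 0, 0, 0]]}}

```text
t: 17.52
tool_pos: [0.4583, 0.0532, 0.3294]
eef_rot: [[0.999, -0.053, 0.001], [-0.053, -0.999, -0.0], [0.001, 0.0, -1.0]]
wrist_force: [0.6, -0.8, -0.3]
width: 0.0006
grasp_force: 0.0
```

Run:
```python
from h import *
o=robot.get_obs();print(o["t"],o["tool_pos"],o["wrist_force"])
O=np.array([.5909,.0410,0]);x=np.array([.9986,-.053,0]);y=np.array([.053,.9986,0])
p,d=robot.capture("scene");W=cloud("scene",d)-O;L=np.stack([W@x,W@y,W[...,2]],-1)*1000
m=(L[...,0]>-24)&(L[...,0]<-6)&(abs(L[...,1]-4)<30)&(L[...,2]>155)&(L[...,2]<192);q=L[m];print(len(q),np.round(np.percentile(q,[3,50,97],axis=0),1).tolist())
cv2.imwrite("pics/s5.png",cv2.resize(p[90:230,170:330],None,fx=4,fy=4,interpolation=cv2.INTER_CUBIC))
```

```text
17.525 [0.45825966 0.05316623 0.32941438] [ 0.60317384 -0.75002338 -0.300963  ]
76 [[-23.5, -23.9, 169.5], [-15.5, 0.1, 172.6], [-6.9, 30.0, 173.8]]
```

View pics/s5.png

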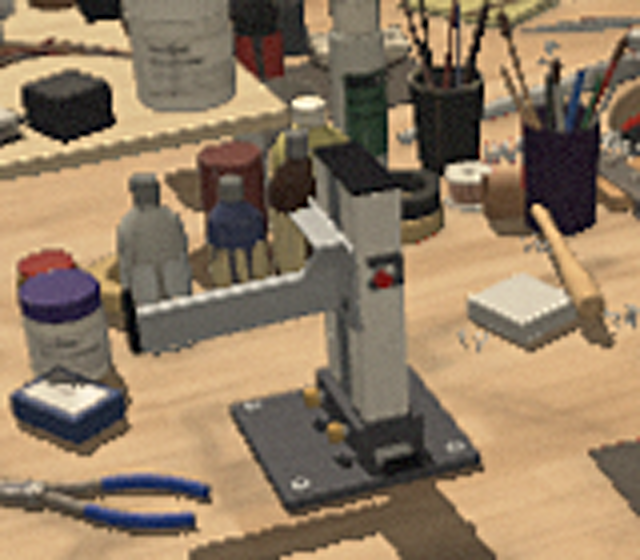

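The arm hangs level and flat against the upright, with its flange at 172.6 mm (172 expected). The red bar end at (385,275) is back at rest, and the robot is clear.

```bash
python3 -c "
from bench import robot
print(robot.finish_job())"
```

```text
the job is handed in; nothing more can be done
None
```

The plier arm hangs home in the top slots, clicked under the lock bar and released; the robot is clear and the job is handed in at about 17.6 s of the 72 s allowed.

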